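Weigh a polished candlestick on the sprung bench scale

TASK

The bench scale still carries its brass check weight: stand that weight back upright in the empty half of its wooden tray, then take the taller of the two brass candlesticks leaning in the rack and stand it upright in the middle of the scale's pan to be weighed. Lower it slowly and let go only when the soft-sprung pan is already carrying its whole weight, so that the pan neither drops away nor springs up with it. Leave everything else where it is.

Things in the scene. Friction and masses are not known exactly. Their poses are not given: they have to be found in the camera images.
- scale: Fixed dial bench scale, green metal housing 190 x 200 mm, 87 mm high, with a dial console on its -x side (to x = -170 mm, 90 mm high). Origin on the table under the pan's axis, z up. A flat round steel pan, 170 mm across, stands above it on a vertical spring slide (it sinks straight, without tilting); its top is 137 mm above the table when empty.
- pan_centre (a point): Centre of the pan's upper surface; it moves down and up with the pan. A fine circle of 120 mm and one of 60 mm diameter are turned in the pan about it.
- pan (a joint): How far the pan is pressed down, m: 0 empty, 0.0213 under 500 g, stop at 0.042. Spring 230 N/m, lightly damped; so the check weight holds it at 0.0213 at the start. The mechanism must not be jerked: with a candlestick on it the pan should never move faster than 50 mm/s, down or up; letting go 4 mm or more away from where the load balances is too much.
- check_weight: 500 g brass check weight, a plain cylinder 42 mm in diameter and 50 mm high with a narrow-necked knob above it, 72 mm high in all. Stands on the pan at the start, somewhat off its middle. Origin at the centre of its underside, z up.
- tray: Wooden tray of the check weights, fixed to the table, 204 mm long (x) by 114 mm (y), 16 mm high, walls 5 mm, floor 5 mm thick, one divider 5 mm across the middle making two square halves of about 94 x 104 mm. Origin at the centre of its underside. The -x half holds the small weight, the +x half is empty.
- tray_empty_half (a point): Centre of the floor of the tray's empty (+x) half, 5 mm above the table.
- small_weight: 200 g brass check weight of the same form, 32 mm in diameter, 40 mm high, 62 mm with its knob, standing in the tray's other half. Stays there. Origin at the centre of its underside.
- rack: Fixed wooden leaning rack, 190 mm deep (x), 254 mm wide (y), 110 mm high; origin on the table, mid rack. Places at y = -58 and +58 mm. A candlestick leans 0.52 rad from vertical, top toward -x: foot square on a sloped ledge against an 18 mm high stop at its -x side, stem on a round rail 78 mm up it, between two pegs 38 mm apart. Lift it straight up (drawn along its axis the foot meets the rail).
- candlestick: Taller brass candlestick, 185 mm long, in either place of the rack. Origin at the centre of the foot's underside, z up the stem. Foot 76 mm in diameter, stem 22 mm, drip plate 66 mm (its top 138 mm up), above it a plain candle cup 35 mm in diameter up to 185 mm, good to grip. A hollow casting of unknown weight, 0.3 to 0.8 kg; held by the cup it tends to swing down, so grip firmly.
- short_candlestick: The shorter brass candlestick, 140 mm long, in the other place of the rack, same foot and stem, drip plate top 101 mm up, candle cup 35 mm in diameter. Stays there. Origin at the centre of the foot's underside, z along the stem.
- vase: Brass vase 80 mm in diameter, 130 mm high, standing; a bystander. Origin at the centre of its underside.
- compound_bar: Brown bar of polishing compound, 150 x 45 x 40 mm (along x, y, z), lying; a bystander. Origin at the centre of its underside.
- polish_bottle: Green bottle 60 mm in diameter, 170 mm high, standing; a bystander. Origin at the centre of its underside.
- buff_wheel: Grey buffing wheel lying flat, 150 mm in diameter, 22 mm thick; a bystander. Origin at the centre of its underside.
- wrench: Steel wrench about 190 mm long, lying along its x; a bystander.
Mind the look-alikes: they are no part of the job. What is shaped like the check_weight but green or red is not meant.

How it is judged (in metres and radians):
At the end, for the whole second after the job is handed in: The taller candlestick stands upright (3 degrees), at rest, its foot within 12 mm of the pan's centre, the pan at rest under it; the check weight stands upright on the floor of the tray's empty half (within 45 mm of its centre); nothing is held, all else is where it was (horizontal distance between candlestick and pan_centre below 0.012 m and z of candlestick in the frame of pan_centre between -0.004 and 0.004 m and angle between each of candlestick, check_weight's own z axis and vertical below 0.05 rad and linear speed of each of candlestick, check_weight below 0.02 m/s and contact force between candlestick and scale above 1.5 N and velocity of joint pan between -0.02 and 0.02 m/s and horizontal distance between check_weight and tray_empty_half below 0.045 m and z of check_weight in the frame of tray_empty_half below 0.004 m); the robot touches nothing.
It fails at once if the pan moves faster than 50 mm/s, down or up, with the candlestick on it (dropped on, let go too early or pressed down and let go) (contact force between candlestick and scale above 0.3 N and (velocity of joint pan above 0.05 m/s or velocity of joint pan below -0.05 m/s)).
It fails at once if something else is shifted by more than 30 mm (short candlestick, small weight, vase, compound bar, bottle, buffing wheel, wrench) (distance of any of short_candlestick, small_weight, vase, compound_bar, polish_bottle, buff_wheel, wrench from where it was at the start of the episode above 0.03 m).
It also fails if it takes over 64 s, if anything falls off the work surface, if the arm or the gripper's body presses on something with over 40 N, if the wrist force passes 120 N, or if a joint passes its speed limit or range.

ROBOT

A 7-joint arm with a two-finger parallel gripper is mounted at the origin on the work surface. World frame = base frame: x ahead of the robot, y to its left, z up, the work surface at z = 0. Lengths are in m, angles in degrees, forces in N, time in s.
With the tool pointing down it reaches from about 0.425 to 0.875 m from the base axis. Payload 4.7 kg.
Tool frame: the origin (TCP) lies on the mounting face of the last link; the fingertips stand 182 mm ahead of it and the grasp point (between the pads) lies 164 mm ahead of it; z points along the fingers, y is the line along which they close (so a half turn about z gives the same grasp; the last joint's range is limited). The gripper opens to 87 mm and grips with 3 to 60 N. Pads are 19 mm wide; open, the fingers measure 117 mm over their backs; the gripper's body (75 mm by 190 mm) begins 51 mm behind the grasp point.
Start: joints at [-72.187, 18.392, -4.016, 83.108, 1.295, 78.541, -3.26], TCP at [0.19, 0.622, 0.405] pointing down, gripper open.
Joint ranges: [-163.93, 163.93], [-17.29, 119.83], [-79.2, 71.16], [3.27, 140.29], [-89.18, 269.18], [5.43, 117.66], [-154.24, 154.24]. Speed limits (degrees/s): [147.25, 147.25, 180, 180, 180, 180, 180].

INTERFACE

Orientations are given as [roll, pitch, yaw] about the fixed x, y, z axes, in that order (R = Rz(yaw) Ry(pitch) Rx(roll)).
In Python, from cell import env gives the robot as it stands.
- The arm moves only by the tool servo_tool, never from a script. Its argument "plan" is a list of rows, each an object with "xyz": the shift along the tool's x, y, z in cm, a list of three; "twist": the turn, a rotation vector about the tool's x, y, z in degrees, a list of three; "jaw": the closure, from 0 (fully open) to 1 (shut). In form: [{"xyz": [x, y, z], "twist": [wx, wy, wz], "jaw": jaw}, ...]. A call has 1 to 10 rows; each row is the pose to reach, as a shift and turn from the pose commanded when the call began, along the tool's axes at that moment; what a row does not reach only later rows make up. A row lasts 1/12 s, in which the tool goes at most 41.7 mm and 7.16 degrees, less where a joint would pass 70% of its speed; a pose out of reach is approached as far as the arm can. A call with a gripper value outside its range is refused whole. The fingers move at their own pace and stop on an object; "newtons" is the grip in N (left out, the last holds). Time passes only in rows, so rows that repeat a pose let the fingers close. It gives the time, the measured TCP pose, the force, the opening and the grip force at its end, in the units of the state.
- env.get_obs(): the state, without advancing time (a new reading comes with each control period).
- env.read_camera(name): name is "scene" or "top" or "wrist"; returns a dict with "img" (400x640x3 uint8, red, green, blue), "camera_matrix" (3x3 intrinsics, pixels), "R" (3x3) and "t" (3): a world point X has camera coordinates R X + t. Camera axes: x right, y down, z forward; pixel columns grow to the right and rows downward; lengths in m; the calibration is good to about 2 mm. A picture is of the moment at which its call begins. There is no depth.
- env.sign_off(): hands the job in; it is judged then, once.
The state is a dict: "time_s": time; "qpos": joint angles; "joint_velocities": joint speeds; "effort": joint torques, N m; "tool_pos": TCP position; "tool_rot": TCP orientation; "force": force on the tool from outside, world axes, zero at the start; "wrist_torque": the same for the moment, N m; "grip_width": finger opening in m; "grasp_force": force on a finger pad.
Only numpy, scipy, OpenCV 4.12 (cv2) and the standard library are available. Lean on these libraries where they do the work, as an engineer would, in place of code of your own. Each camera call takes 0.05 s, during which the arm holds its last target. There are 200 camera calls.

## Working session

There is one attempt and no reset: what is moved stays moved. The work goes in short steps, Python scripts to look and compute and a tool call to move; the robot and the scene stay as the last step left them, time stands still between calls to the robot, and variables do not carry over. Pictures are saved under pics/ and viewed, at most 13 in all, crops included, and the job is handed in when it is done.

Besides the shell and the picture viewer there is one more tool, called in YAML: its name, and indented under it one key for each argument. servo_tool: Moves the arm, as the interface text tells. Its arguments: {"type":"object","properties":{"plan":{"type":"array","items":{"type":"object","properties":{"xyz":{"type":"array","items":{"type":"number"}},"twist":{"type":"array","items":{"type":"number"}},"jaw":{"type":"number"}}}},"newtons":{"type":"number"}},"required":["plan"]}

```bash
mkdir -p pics; cat > h.py <<'E'
import numpy as np, cv2, pickle
from cell import env
def snap(n,f):
    d=env.read_camera(n); cv2.imwrite(f'pics/{f}.png',cv2.cvtColor(d['img'],cv2.COLOR_RGB2BGR)); pickle.dump(d,open(f'pics/{f}.pkl','wb')); return d
def ray(f,uv,z):
    d=pickle.load(open(f'pics/{f}.pkl','rb')); R=np.array(d['R']);t=np.array(d['t'])
    c=-R.T@t; v=R.T@np.linalg.inv(d['camera_matrix'])@np.array([*uv,1.]); return c+v*(z-c[2])/v[2]
def proj(f,X):
    d=pickle.load(open(f'pics/{f}.pkl','rb')); p=np.array(d['camera_matrix'])@(np.array(d['R'])@np.array(X)+np.array(d['t'])); return p[:2]/p[2]
E
python3 -c "
from h import *
for n in ['scene','top']:
    d=snap(n,n+'0'); print(n,np.round(-np.array(d['R']).T@np.array(d['t']),3),d['camera_matrix'][0][0])
print(env.get_obs())"
```

```text
scene [ 1.521 -0.332  1.053] 443.5952049842075
top [ 0.332 -0.01   1.788] 503.49876142078926
{'time_s': 0.1, 'qpos': array([-72.18657423,  18.43659536,  -4.01560693,  83.16689353,
         1.29368081,  78.54051833,  -3.25955976]), 'joint_velocities': array([-0.00390145, -0.08475256, -0.03967464, -0.13901313,  0.09608136,
       -0.02392435, -0.03452344]), 'effort': array([ 4.99090493e-04, -4.92570591e+01, -4.05376581e-01, -3.13398099e+01,
       -6.41848426e-02,  3.94631596e-02,  6.74104808e-05]), 'tool_pos': array([0.19007757, 0.6214073 , 0.40375933]), 'tool_rot': array([-1.79901150e+02,  4.04878740e-03,  1.62996398e+02]), 'force': array([ 0.71307411, -1.17990706, -0.114946  ]), 'wrist_torque': array([-0.0373678 , -0.01088483,  0.00693013]), 'grasp_force': 0.0, 'grip_width': 0.08696223730051683}
```

View pics/top0.png

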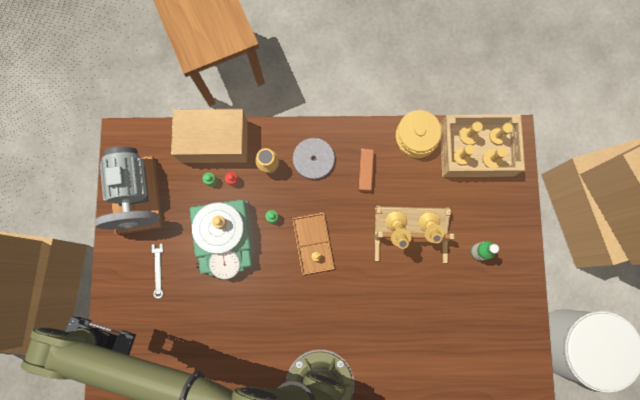

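View pics/scene0.png

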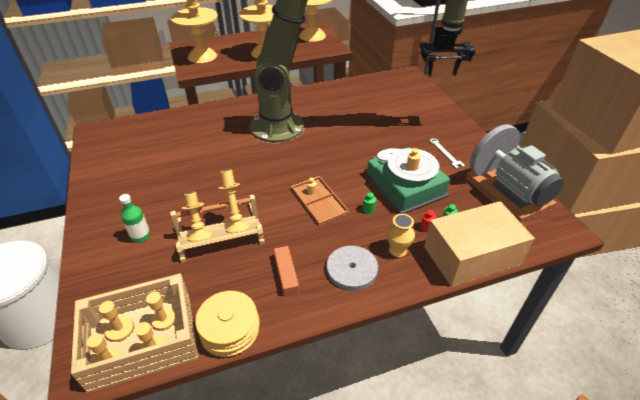

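```bash
python3 -c "
import cv2,numpy as np
a=cv2.imread('pics/top0.png');b=cv2.imread('pics/scene0.png')
r=lambda i,s:cv2.resize(i,None,fx=s,fy=s,interpolation=cv2.INTER_CUBIC)
A=np.hstack([r(a[195:285,180:260],5),r(a[195:285,375:455][:, :80],5)])
print(A.shape); cv2.imwrite('pics/c1.png',A)
B=np.hstack([r(a[205:280,285:340],5),r(b[160:235,165:270],5)]);print(B.shape);cv2.imwrite('pics/c2.png',B)
"
```

```text
(450, 800, 3)
(375, 800, 3)
```

View pics/c1.png

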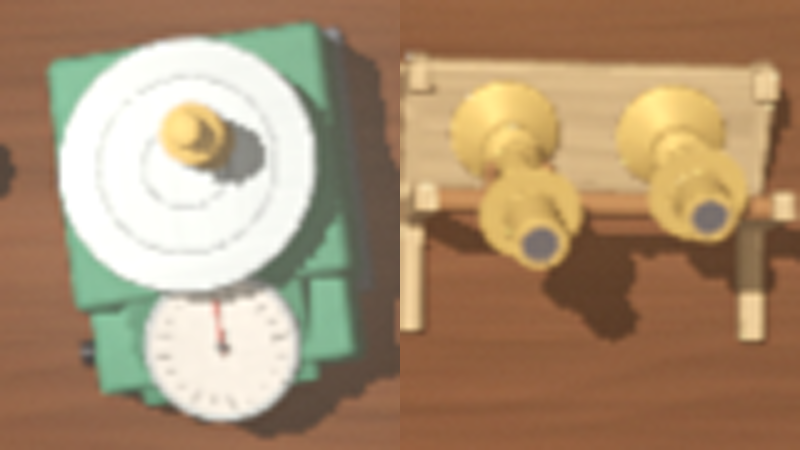

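View pics/c2.png

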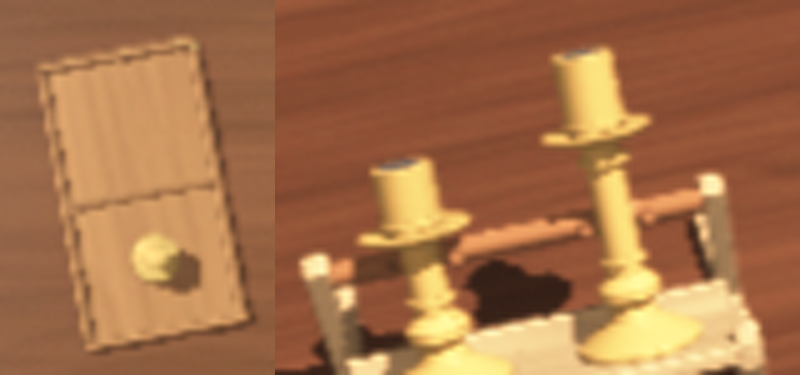

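```bash
cat >> h.py <<'E'
def tri(obs):
    A=[];b=[]
    for f,uv in obs:
        d=pickle.load(open(f'pics/{f}.pkl','rb'));R=np.array(d['R']);c=-R.T@np.array(d['t']);v=R.T@np.linalg.inv(d['camera_matrix'])@np.array([*uv,1.]);v/=np.linalg.norm(v)
        P=np.eye(3)-np.outer(v,v);A.append(P);b.append(P@c)
    X=np.linalg.lstsq(np.vstack(A),np.hstack(b),rcond=None)[0]
    return X
E
python3 -c "
from h import *
np.set_printoptions(precision=4,suppress=True)
c=lambda x,y,x0,y0:((x+.5)/5-.5+x0,(y+.5)/5-.5+y0)
L=lambda x,y:c(x,y,180,195)
Rr=lambda x,y:c(x-400,y,375,195)
T=lambda x,y:c(x,y,285,205)
S=lambda x,y:c(x-275,y,165,160)
print('pan',ray('top0',L(187.3,164.5),.1157))
print('weight',ray('top0',L(192,134),.1157+.03))
cs=[ray('top0',T(*p),.016) for p in [(38,65),(197,38),(252,318),(88,350)]]
print('tray',np.array(cs),np.mean(cs,0)); k=np.array(cs)
ex=(k[0]+k[1]-k[2]-k[3])/2; print('len',np.linalg.norm(ex), 'yaw',np.degrees(np.arctan2(ex[1],ex[0])),'half',np.mean(cs,0)+ex/np.linalg.norm(ex)*.0495)
for n,a,b in [('talltop',Rr(541,243),S(583,55)),('shorttop',Rr(711,216),S(403,163)),('postL',Rr(427,194),S(712,183)),('postR',Rr(783,205),S(315,264))]:
    X=tri([('top0',a),('scene0',b)]); print(n,X,a,proj('top0',X),b,proj('scene0',X))
e=ray('top0',L(183,290),.09);print(e)
from scipy.spatial.transform import Rotation as Ro
d=pickle.load(open('pics/top0.pkl','rb'));o=env.get_obs()
"
```

```text
pan [0.5292 0.3373 0.1157]
weight [0.5458 0.3284 0.1457]
tray [[ 0.5739  0.0923  0.016 ]
 [ 0.5923 -0.0208  0.016 ]
 [ 0.394  -0.0573  0.016 ]
 [ 0.3729  0.0574  0.016 ]] [0.4833 0.0179 0.016 ]
len 0.2027747458095287 yaw 10.151213223178317 half [0.532  0.0266 0.016 ]
talltop [ 0.4642 -0.2669  0.2002] (402.8, 243.2) [402.559  243.1627] (226.2, 170.6) [225.9401 170.5968]
shorttop [ 0.4836 -0.383   0.1643] (436.8, 237.8) [436.4375 237.7629] (190.2, 192.2) [189.7944 192.1899]
postL [ 0.5048 -0.2065  0.1127] (380.0, 233.4) [379.9314 233.387 ] (252.0, 196.2) [251.9242 196.2012]
postR [ 0.4953 -0.4454  0.1112] (451.2, 235.6) [451.3158 235.6089] (172.6, 212.4) [172.7328 212.4025]
[0.4473 0.3435 0.09  ]
```

The pan's centre sits near (217.4, 227.9) px in the top view, with the check weight on it. The taller candlestick is on the rack's +y side, its cup top at (402.8, 243.2) in top and (226.2, 170.6) in scene. The tray's upper half is the empty one. I'll move over the check weight first.

servo_tool:
  plan:
    - {"xyz": [-4.2, -1.8, 0], "twist": [0, 0, 7], "jaw": 0}
    - {"xyz": [-8.4, -3.5, 0], "twist": [0, 0, 14], "jaw": 0}
    - {"xyz": [-12.3, -5.2, 0], "twist": [0, 0, 21], "jaw": 0}
    - {"xyz": [-16.1, -6.8, 0], "twist": [0, 0, 28], "jaw": 0}
    - {"xyz": [-20, -8.4, 0], "twist": [0, 0, 35], "jaw": 0}
    - {"xyz": [-24, -10, 0], "twist": [0, 0, 42], "jaw": 0}
    - {"xyz": [-28, -11.6, 0], "twist": [0, 0, 49], "jaw": 0}
    - {"xyz": [-32, -13.2, 0], "twist": [0, 0, 56], "jaw": 0}
    - {"xyz": [-36, -14.9, 0], "twist": [0, 0, 63], "jaw": 0}
    - {"xyz": [-39.5, -16.3, 0], "twist": [0, 0, 70], "jaw": 0}
  newtons: 40

```text
time_s: 0.93
tool_pos: [0.513, 0.3553, 0.4045]
tool_rot: [-180.0, 0.0, 92.7]
force: [1.1, 0.8, 0.0]
grip_width: 0.0869
grasp_force: 0.0
```

servo_tool:
  plan:
    - {"xyz": [-2.9, 3.2, 0], "twist": [0, 0, 5], "jaw": 0}
    - {"xyz": [-2.9, 3.2, 0], "twist": [0, 0, 5], "jaw": 0}
    - {"xyz": [-2.9, 3.2, 0], "twist": [0, 0, 5], "jaw": 0}

```text
time_s: 1.18
tool_pos: [0.5478, 0.326, 0.4041]
tool_rot: [180.0, 0.1, 87.6]
force: [-0.3, 0.5, -0.4]
grip_width: 0.0867
grasp_force: 0.0
```

```bash
python3 -c "
from h import *
np.set_printoptions(precision=4,suppress=True)
snap('wrist','w1');o=env.get_obs();print(o['tool_pos'],o['tool_rot'],o['force'])
for X in [(.5292,.3373,.1157),(.5458,.3284,.1877),(.5458,.3284,.1657)]: print(proj('w1',X))
"
```

```text
[0.546  0.3286 0.4041] [-179.9421    0.0342   87.8762] [-0.1765  1.0695 -0.0692]
[295.3835 184.8362]
[313.3106 221.4035]
[313.6956 211.1305]
```

View pics/w1.png

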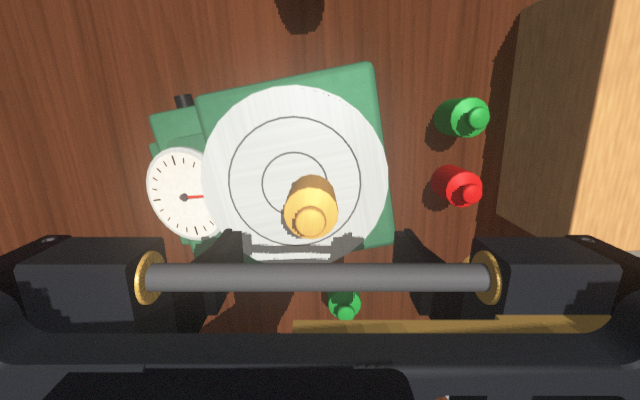

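```bash
python3 -c "
from h import *
print(ray('w1',(310.5,221),.1877),ray('w1',(294.5,182),.1157),ray('w1',(296,186),.1157))"
```

```text
[0.54391328 0.32877355 0.1877    ] [0.52857705 0.33993412 0.1157    ] [0.52968414 0.33620517 0.1157    ]
```

servo_tool:
  plan:
    - {"xyz": [0, -0.2, 2.5], "twist": [0, 0, 0], "jaw": 0}
    - {"xyz": [0, -0.2, 5], "twist": [0, 0, 0], "jaw": 0}
    - {"xyz": [0, -0.2, 7.5], "twist": [0, 0, 0], "jaw": 0}
    - {"xyz": [0, -0.2, 8.9], "twist": [0, 0, 0], "jaw": 0}
    - {"xyz": [0, -0.2, 8.9], "twist": [0, 0, 0], "jaw": 0}
    - {"xyz": [0, -0.2, 8.9], "twist": [0, 0, 0], "jaw": 0.7}
    - {"xyz": [0, -0.2, 8.9], "twist": [0, 0, 0], "jaw": 0.7}
    - {"xyz": [0, -0.2, 8.9], "twist": [0, 0, 0], "jaw": 0.7}
    - {"xyz": [0, -0.2, 8.9], "twist": [0, 0, 0], "jaw": 0.7}
    - {"xyz": [0, -0.2, 8.9], "twist": [0, 0, 0], "jaw": 0.7}

```text
time_s: 2.07
tool_pos: [0.5436, 0.3299, 0.317]
tool_rot: [179.9, -0.1, 88.0]
force: [0.6, -0.4, 1.0]
grip_width: 0.0613
grasp_force: 0.0
```

servo_tool:
  plan:
    - {"xyz": [0, 0, 0], "twist": [0, 0, 0], "jaw": 0.7}
    - {"xyz": [0, 0, 0], "twist": [0, 0, 0], "jaw": 0.7}
    - {"xyz": [0, 0, 0], "twist": [0, 0, 0], "jaw": 0.7}
    - {"xyz": [0, 0, 0], "twist": [0, 0, 0], "jaw": 0.7}
    - {"xyz": [0, 0, 0], "twist": [0, 0, 0], "jaw": 0.7}
    - {"xyz": [0, 0, 0], "twist": [0, 0, 0], "jaw": 0.7}
    - {"xyz": [0, 0, 0], "twist": [0, 0, 0], "jaw": 0.7}

```text
time_s: 2.65
tool_pos: [0.5433, 0.3297, 0.3157]
tool_rot: [-180.0, 0.0, 88.0]
force: [-0.4, -0.3, -0.8]
grip_width: 0.041
grasp_force: 40.0
```

servo_tool:
  plan:
    - {"xyz": [0, 0, -1.5], "twist": [0, 0, 0], "jaw": 0.7}
    - {"xyz": [0, 0, -4], "twist": [0, 0, 0], "jaw": 0.7}
    - {"xyz": [-2, 0, -6.5], "twist": [0, 0, 0], "jaw": 0.7}
    - {"xyz": [-5.5, 0, -7], "twist": [0, 0, 0], "jaw": 0.7}
    - {"xyz": [-9.5, 0, -7], "twist": [0, 0, 0], "jaw": 0.7}
    - {"xyz": [-13.5, 0, -7], "twist": [0, 0, 0], "jaw": 0.7}
    - {"xyz": [-17.5, 0, -7], "twist": [0, 0, 0], "jaw": 0.7}
    - {"xyz": [-21.5, 0, -7], "twist": [0, 0, 0], "jaw": 0.7}
    - {"xyz": [-25.5, 0, -5], "twist": [0, 0, 0], "jaw": 0.7}
    - {"xyz": [-28.5, -0.1, -3], "twist": [0, 0, 0], "jaw": 0.7}

```text
time_s: 3.48
tool_pos: [0.5324, 0.0417, 0.3461]
tool_rot: [179.8, -0.0, 87.9]
force: [1.0, -0.3, -5.8]
grip_width: 0.041
grasp_force: 40.0
```

servo_tool:
  plan:
    - {"xyz": [-1.5, 0, 2], "twist": [0, 0, 0], "jaw": 0.7}
    - {"xyz": [-1.8, 0, 5.5], "twist": [0, 0, 0], "jaw": 0.7}
    - {"xyz": [-1.8, 0, 9], "twist": [0, 0, 0], "jaw": 0.7}
    - {"xyz": [-1.8, 0, 11.5], "twist": [0, 0, 0], "jaw": 0.7}
    - {"xyz": [-1.8, 0, 12.8], "twist": [0, 0, 0], "jaw": 0.7}
    - {"xyz": [-1.8, 0, 13.3], "twist": [0, 0, 0], "jaw": 0.7}
    - {"xyz": [-1.8, 0, 13.6], "twist": [0, 0, 0], "jaw": 0.7}
    - {"xyz": [-1.8, 0, 13.8], "twist": [0, 0, 0], "jaw": 0.7}
    - {"xyz": [-1.8, 0, 13.8], "twist": [0, 0, 0], "jaw": 0.7}

```text
time_s: 4.23
tool_pos: [0.5322, 0.027, 0.2084]
tool_rot: [179.9, -0.0, 88.0]
force: [0.4, -0.7, -3.7]
grip_width: 0.0415
grasp_force: 40.0
```

servo_tool:
  plan:
    - {"xyz": [0, 0, 0.1], "twist": [0, 0, 0], "jaw": 0.7}
    - {"xyz": [0, 0, 0.2], "twist": [0, 0, 0], "jaw": 0.7}
    - {"xyz": [0, 0, 0.3], "twist": [0, 0, 0], "jaw": 0.7}
    - {"xyz": [0, 0, 0.3], "twist": [0, 0, 0], "jaw": 0.7}

```text
time_s: 4.57
tool_pos: [0.5321, 0.027, 0.2054]
tool_rot: [179.9, -0.0, 88.0]
force: [-0.6, 0.4, -3.5]
grip_width: 0.0413
grasp_force: 40.0
```

servo_tool:
  plan:
    - {"xyz": [0, 0, 0.05], "twist": [0, 0, 0], "jaw": 0.7}
    - {"xyz": [0, 0, 0.1], "twist": [0, 0, 0], "jaw": 0.7}
    - {"xyz": [0, 0, 0.15], "twist": [0, 0, 0], "jaw": 0.7}
    - {"xyz": [0, 0, 0.15], "twist": [0, 0, 0], "jaw": 0.7}

```text
time_s: 4.9
tool_pos: [0.5323, 0.0269, 0.2053]
tool_rot: [180.0, -0.1, 88.0]
force: [-5.1, -0.8, 10.9]
grip_width: 0.0407
grasp_force: 40.0
```

servo_tool:
  plan:
    - {"xyz": [0, 0, -0.1], "twist": [0, 0, 0], "jaw": 0.2}
    - {"xyz": [0, 0, -0.1], "twist": [0, 0, 0], "jaw": 0.2}
    - {"xyz": [0, 0, -0.1], "twist": [0, 0, 0], "jaw": 0.2}
    - {"xyz": [0, 0, -0.1], "twist": [0, 0, 0], "jaw": 0.2}
    - {"xyz": [0, 0, -0.1], "twist": [0, 0, 0], "jaw": 0.2}
    - {"xyz": [0, 0, -1], "twist": [0, 0, 0], "jaw": 0.2}
    - {"xyz": [0, 0, -4], "twist": [0, 0, 0], "jaw": 0}
    - {"xyz": [0, 0, -8], "twist": [0, 0, 0], "jaw": 0}
    - {"xyz": [0, 0, -12], "twist": [0, 0, 0], "jaw": 0}
    - {"xyz": [0, 0, -15], "twist": [0, 0, 0], "jaw": 0}

```text
time_s: 5.73
tool_pos: [0.5321, 0.0265, 0.3571]
tool_rot: [179.8, -0.0, 88.0]
force: [0.9, 0.0, -0.4]
grip_width: 0.0847
grasp_force: 0.0
```

servo_tool:
  plan:
    - {"xyz": [-3.3, -1.7, -1], "twist": [0, 0, 0], "jaw": 0}
    - {"xyz": [-6.6, -3.5, -2], "twist": [-4, 0, 0], "jaw": 0}
    - {"xyz": [-10, -5.3, -3], "twist": [-8, 0, 0], "jaw": 0}
    - {"xyz": [-13.3, -7.1, -4], "twist": [-12, 0, 0], "jaw": 0}
    - {"xyz": [-16.6, -8.9, -4], "twist": [-16, 0, 0], "jaw": 0}
    - {"xyz": [-20, -10.7, -4], "twist": [-20, 0, 0], "jaw": 0}
    - {"xyz": [-23.3, -12.5, -4], "twist": [-24, 0, 0], "jaw": 0}
    - {"xyz": [-26.6, -14.2, -4], "twist": [-28, 0, 0], "jaw": 0}
    - {"xyz": [-29.5, -15.8, -4], "twist": [-29.8, 0, 0], "jaw": 0}
    - {"xyz": [-29.5, -15.8, -4], "twist": [-29.8, 0, 0], "jaw": 0}

```text
time_s: 6.57
tool_pos: [0.3685, -0.2532, 0.3939]
tool_rot: [150.0, 0.0, 88.3]
force: [0.9, -1.1, -0.6]
grip_width: 0.0871
grasp_force: 0.0
```

```bash
cat >> h.py <<'E'
from scipy.spatial.transform import Rotation as Ro
def delta(P):
    o=env.get_obs(); R=Ro.from_euler('xyz',o['tool_rot'],degrees=True).as_matrix(); return R.T@(np.array(P)-o['tool_pos'])*100
E
python3 -c "
from h import *
np.set_printoptions(precision=4,suppress=True)
snap('wrist','w2');snap('scene','s2');o=env.get_obs();print(o['tool_pos'],o['tool_rot'],o['force'])
t=np.array([.4642,-.2669,.2002]);print(proj('w2',t)); print(Ro.from_euler('xyz',o['tool_rot'],degrees=True).as_matrix())
print(delta(t+.142*np.array([-.4966,.0198,.8678])))
r=lambda n,a:cv2.resize(cv2.imread(f'pics/{n}.png')[a],None,fx=1,fy=1)
"
```

```text
[ 0.3627 -0.2624  0.394 ] [150.0765   0.1237  87.0113] [-0.43    0.4542 -0.1132]
[298.0276 240.0042]
[[ 0.0521  0.8656  0.4981]
 [ 0.9986 -0.0441 -0.0279]
 [-0.0022  0.4988 -0.8667]]
[ 0.0113 -0.8309  7.6635]
```

View pics/w2.png

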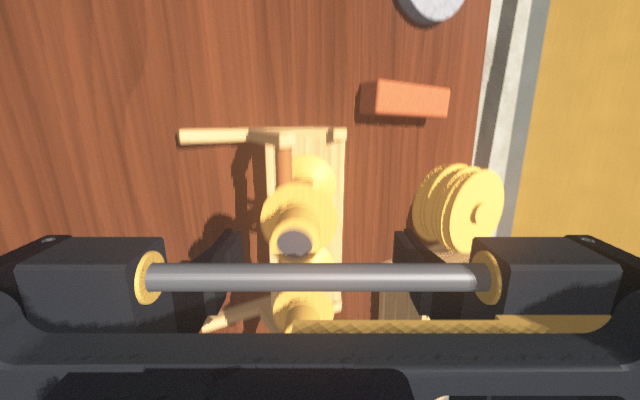

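The cup's top shows at about (295, 242) px, within 3 px of the prediction. I'll go down along the candlestick's axis and grip it.

servo_tool:
  plan:
    - {"xyz": [0, -1, 0], "twist": [0, 0, 0], "jaw": 0}
    - {"xyz": [0, -1, 2], "twist": [0, 0, 0], "jaw": 0}
    - {"xyz": [0, -1, 4], "twist": [0, 0, 0], "jaw": 0}
    - {"xyz": [0, -1, 6], "twist": [0, 0, 0], "jaw": 0}
    - {"xyz": [0, -1, 7.2], "twist": [0, 0, 0], "jaw": 0}
    - {"xyz": [0, -1, 7.6], "twist": [0, 0, 0], "jaw": 0}
    - {"xyz": [0, -1, 7.6], "twist": [0, 0, 0], "jaw": 0}
    - {"xyz": [0, -1, 7.6], "twist": [0, 0, 0], "jaw": 0.4}
    - {"xyz": [0, -1, 7.6], "twist": [0, 0, 0], "jaw": 0.4}
    - {"xyz": [0, -1, 7.6], "twist": [0, 0, 0], "jaw": 0.4}
  newtons: 60

```text
time_s: 7.5
tool_pos: [0.3971, -0.256, 0.3235]
tool_rot: [150.1, 0.0, 88.0]
force: [0.2, -0.4, -0.1]
grip_width: 0.0743
grasp_force: 0.0
```

```bash
python3 -c "
from h import *
np.set_printoptions(precision=4,suppress=True)
o=env.get_obs();print(o['tool_pos'],o['tool_rot'],o['force'],o['grip_width'])
t=np.array([.4642,-.2669,.2002]);print(delta(t+.142*np.array([-.4966,.0198,.8678])))
"
```

```text
[ 0.3971 -0.256   0.3235] [150.0974   0.0355  87.9794] [ 0.2037 -0.3665 -0.0556] 0.07426231967056049
[-0.8217 -0.2764 -0.1515]
```

servo_tool:
  plan:
    - {"xyz": [0, 0, 0], "twist": [0, 0, 0], "jaw": 0.4}
    - {"xyz": [0, 0, 0], "twist": [0, 0, 0], "jaw": 0.4}

```text
time_s: 7.67
tool_pos: [0.3971, -0.2559, 0.323]
tool_rot: [150.1, 0.0, 88.0]
force: [-0.3, -0.7, -0.3]
grip_width: 0.0614
grasp_force: 0.0
```

```bash
python3 -c "
from h import *
np.set_printoptions(precision=4,suppress=True)
snap('wrist','w3');o=env.get_obs();print(o['tool_pos'],o['tool_rot'],o['force'],o['grip_width'])
t=np.array([.4642,-.2669,.2002]);print(delta(t+.142*np.array([-.4966,.0198,.8678])),proj('w3',t))
"
```

```text
[ 0.397  -0.2559  0.3228] [150.1549   0.0112  87.9838] [-0.367  -0.4209  0.664 ] 0.05774739582322478
[-0.8342 -0.235  -0.2076] [312.106  304.4745]
```

View pics/w3.png

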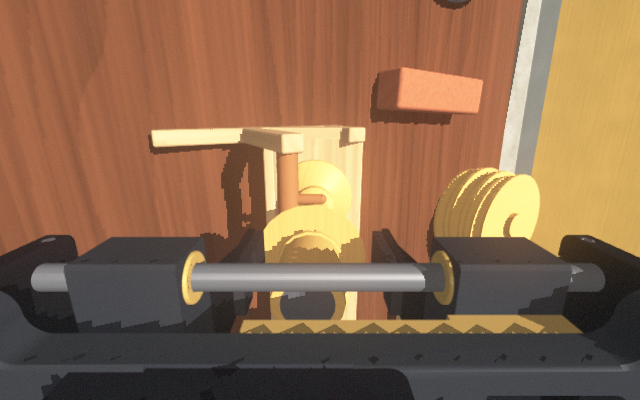

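servo_tool:
  plan:
    - {"xyz": [-0.4, -0.3, -0.2], "twist": [0, 0, 0], "jaw": 0.3}
    - {"xyz": [-0.8, -0.4, -0.2], "twist": [0, 0, 0], "jaw": 0.3}
    - {"xyz": [-0.8, -0.4, -0.2], "twist": [0, 0, 0], "jaw": 0.3}
    - {"xyz": [-0.8, -0.4, -0.2], "twist": [0, 0, 0], "jaw": 0.3}

```text
time_s: 8.05
tool_pos: [0.3921, -0.2641, 0.3221]
tool_rot: [150.2, -0.0, 87.9]
force: [0.2, -0.1, -0.2]
grip_width: 0.0607
grasp_force: 0.0
```

servo_tool:
  plan:
    - {"xyz": [0, 0, 0], "twist": [0, 0, 0], "jaw": 0.9}
    - {"xyz": [0, 0, 0], "twist": [0, 0, 0], "jaw": 0.9}
    - {"xyz": [0, 0, 0], "twist": [0, 0, 0], "jaw": 0.9}
    - {"xyz": [0, 0, 0], "twist": [0, 0, 0], "jaw": 0.9}
    - {"xyz": [0, 0, 0], "twist": [0, 0, 0], "jaw": 0.9}
    - {"xyz": [0, 0, 0], "twist": [0, 0, 0], "jaw": 0.9}
    - {"xyz": [0, 0, 0], "twist": [0, 0, 0], "jaw": 0.9}
    - {"xyz": [0, 0, 0], "twist": [0, 0, 0], "jaw": 0.9}
  newtons: 60

```text
time_s: 8.72
tool_pos: [0.3925, -0.2635, 0.3221]
tool_rot: [150.2, -0.0, 88.0]
force: [1.7, 0.2, -1.4]
grip_width: 0.0342
grasp_force: 60.0
```

servo_tool:
  plan:
    - {"xyz": [0, 0.5, -0.87], "twist": [0, 0, 0], "jaw": 0.9}
    - {"xyz": [0, 1.2, -2.1], "twist": [0, 0, 0], "jaw": 0.9}
    - {"xyz": [0, 2.2, -3.8], "twist": [0, 0, 0], "jaw": 0.9}
    - {"xyz": [0, 3.2, -5.6], "twist": [0, 0, 0], "jaw": 0.9}
    - {"xyz": [0, 4.2, -7.3], "twist": [0, 0, 0], "jaw": 0.9}
    - {"xyz": [0, 5.2, -9], "twist": [0, 0, 0], "jaw": 0.9}
    - {"xyz": [0, 6.2, -10.8], "twist": [0, 0, 0], "jaw": 0.9}
    - {"xyz": [0, 7, -12.2], "twist": [0, 0, 0], "jaw": 0.9}
    - {"xyz": [0, 7, -12.2], "twist": [0, 0, 0], "jaw": 0.9}
    - {"xyz": [0, 7, -12.2], "twist": [0, 0, 0], "jaw": 0.9}

```text
time_s: 9.55
tool_pos: [0.392, -0.2637, 0.4627]
tool_rot: [150.3, 0.0, 88.0]
force: [-0.6, 0.2, -4.7]
grip_width: 0.034
grasp_force: 59.7
```

```bash
python3 -c "
from h import *
np.set_printoptions(precision=4,suppress=True)
snap('scene','s3');o=env.get_obs();print(o['tool_pos'],o['tool_rot'],o['force'],o['wrist_torque'],o['grip_width'])
im=cv2.imread('pics/s3.png');cv2.imwrite('pics/s3c.png',cv2.resize(im[60:260,130:400],None,fx=2.9,fy=2.9,interpolation=cv2.INTER_CUBIC))
"
```

```text
[ 0.3918 -0.2634  0.4613] [150.3876  -0.0614  88.0114] [ 0.4156 -0.2405 -4.6753] [-0.0272  1.3564 -0.005 ] 0.03416828149314175
```

View pics/s3c.png

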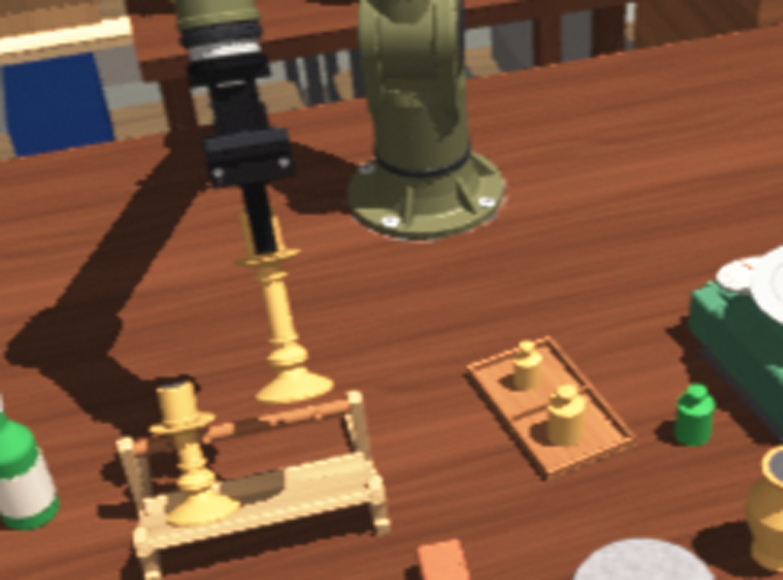

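The candlestick is held in line with the tool, at about 4.7 N. The check weight stands in the +x half of the tray. Next I'll turn the candlestick upright while carrying it.

servo_tool:
  plan:
    - {"xyz": [0.8, 0.7, -0.8], "twist": [1, 0, 0], "jaw": 0.9}
    - {"xyz": [2.2, 1.7, -2], "twist": [3, 0, 0], "jaw": 0.9}
    - {"xyz": [4.5, 2.7, -3], "twist": [6, 0, 0], "jaw": 0.9}
    - {"xyz": [7.5, 3.7, -3.7], "twist": [10, 0, 0], "jaw": 0.9}
    - {"xyz": [10.5, 4.5, -3.7], "twist": [14, 0, 0], "jaw": 0.9}
    - {"xyz": [13.5, 5, -3.7], "twist": [18, 0, 0], "jaw": 0.9}
    - {"xyz": [16.5, 5.5, -3.7], "twist": [22, 0, 0], "jaw": 0.9}
    - {"xyz": [19.5, 5.6, -3.7], "twist": [25.5, 0, 0], "jaw": 0.9}
    - {"xyz": [22.5, 5.6, -3.7], "twist": [28.5, 0, 0], "jaw": 0.9}
    - {"xyz": [25, 5.6, -3.7], "twist": [29.8, 0, 0], "jaw": 0.9}

```text
time_s: 10.43
tool_pos: [0.4315, -0.0124, 0.5207]
tool_rot: [-179.7, -0.1, 88.1]
force: [0.8, 0.6, -3.4]
grip_width: 0.0339
grasp_force: 59.8
```

```bash
python3 -c "
from h import *
np.set_printoptions(precision=4,suppress=True)
o=env.get_obs();print(o['tool_pos'],o['tool_rot'],o['force'],delta([.529,.338,.52]))
"
```

```text
[ 0.4315 -0.0124  0.5207] [-179.663    -0.0638   88.0982] [ 0.787   0.592  -3.4306] [35.3486  8.583   0.0565]
```

servo_tool:
  plan:
    - {"xyz": [3, 0.7, 0], "twist": [0, 0, 0], "jaw": 0.9}
    - {"xyz": [6.5, 1.6, 0], "twist": [0, 0, 0], "jaw": 0.9}
    - {"xyz": [10.2, 2.5, 0], "twist": [0, 0, 0], "jaw": 0.9}
    - {"xyz": [14, 3.4, 0], "twist": [0, 0, 0], "jaw": 0.9}
    - {"xyz": [18, 4.4, 0], "twist": [0, 0, 0], "jaw": 0.9}
    - {"xyz": [22, 5.4, 0], "twist": [0, 0, 0], "jaw": 0.9}
    - {"xyz": [26, 6.3, 0], "twist": [0, 0, 0], "jaw": 0.9}
    - {"xyz": [29.5, 7.2, 0], "twist": [0, 0, 0], "jaw": 0.9}
    - {"xyz": [32.5, 7.9, 0], "twist": [0, 0, 0], "jaw": 0.9}
    - {"xyz": [34.5, 8.4, 0], "twist": [0, 0, 0], "jaw": 0.9}

```text
time_s: 11.27
tool_pos: [0.5273, 0.3306, 0.5199]
tool_rot: [-179.8, -0.1, 88.2]
force: [-0.4, 0.9, -4.1]
grip_width: 0.0341
grasp_force: 59.8
```

servo_tool:
  plan:
    - {"xyz": [0.6, 0.1, 0], "twist": [0, 0, 0], "jaw": 0.9}
    - {"xyz": [0.8, 0.1, 0], "twist": [0, 0, 0], "jaw": 0.9}
    - {"xyz": [0.8, 0.1, 0], "twist": [0, 0, 0], "jaw": 0.9}
    - {"xyz": [0.8, 0.1, 0], "twist": [0, 0, 0], "jaw": 0.9}
    - {"xyz": [0.8, 0.1, 0], "twist": [0, 0, 0], "jaw": 0.9}

```text
time_s: 11.68
tool_pos: [0.529, 0.3334, 0.5227]
tool_rot: [180.0, 0.1, 87.9]
force: [0.5, -0.3, -3.7]
grip_width: 0.034
grasp_force: 59.8
```

```bash
python3 -c "
from h import *
np.set_printoptions(precision=4,suppress=True)
o=env.get_obs();print(o['tool_pos'],o['tool_rot'],o['force'],o['wrist_torque'],delta([.529,.338,.52]))
snap('scene','s4');F=[]
for i in range(4): snap('top','t4');F.append(env.get_obs()['force'])
print(np.mean(F,0),np.std(F,0))
r=lambda i:cv2.resize(i,None,fx=4,fy=4,interpolation=cv2.INTER_CUBIC)
P=proj('scene0',[.529,.338,.2]);Q=proj('top0',[.529,.338,.2]);print(P,Q)
x,y=P.astype(int);u,v=Q.astype(int)
a=cv2.imread('pics/s4.png')[y-75:y+65,x-50:x+50];b=cv2.imread('pics/t4.png')[v-70:v+70,u-50:u+50]
print(x-50,y-75,u-50,v-70);cv2.imwrite('pics/c4.png',np.hstack([r(a),r(b)]))
"
```

```text
[0.529  0.3334 0.5227] [179.9715   0.066   87.8604] [ 0.4791 -0.3027 -3.7101] [-0.1136  0.044   0.0115] [ 0.4579 -0.0191  0.2722]
[-0.1393 -0.221  -3.9578] [0.2388 0.603  0.709 ]
[417.0495 143.3792] [211.3759 224.5022]
367 68 161 154
```

View pics/c4.png

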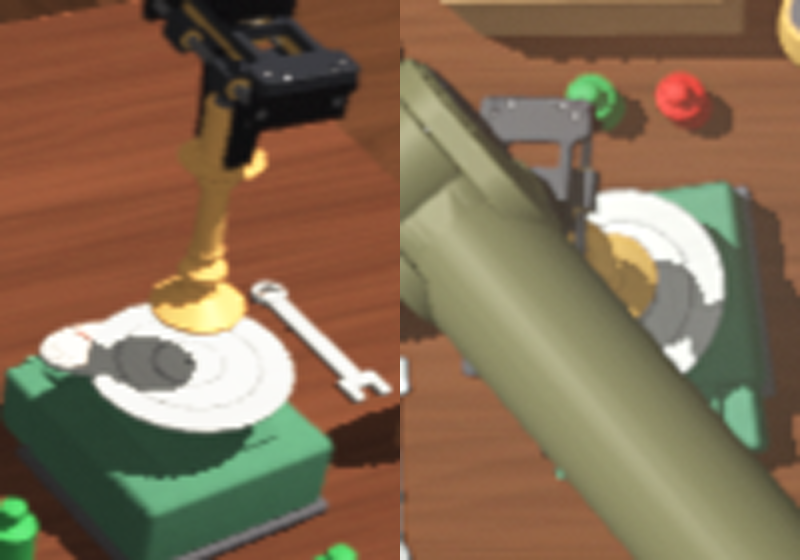

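```bash
python3 -c "
from h import *
f=lambda p:((p-np.array([367,68]))*4).round(1)
z=.196
for h in (0,.138,.185): print(h,f(proj('s4',[.529,.3334,z+h])))
a=np.linspace(0,2*np.pi,200)
def ext(c,r):
    P=np.array([f(proj('s4',[c[0]+r*np.cos(t),c[1]+r*np.sin(t),c[2]])) for t in a]); return P.min(0),P.max(0)
print('pan',ext((.529,.338,.137),.085));print('foot',ext((.529,.3334,z),.038));print('plate',ext((.529,.3334,z+.137),.033))"
```

```text
0 [194.3 306.7]
0.138 [221.5 157.8]
0.185 [231.7 102.2]
pan (array([ 85.5, 301.8]), array([293.4, 430.1]))
foot (array([146.7, 278.8]), array([242.3, 335.6]))
plate (array([176.9, 135.7]), array([266. , 183.2]))
```

servo_tool:
  plan:
    - {"xyz": [0.2, 0, 0.8], "twist": [0, 0, 0], "jaw": 0.9}
    - {"xyz": [0.45, 0, 2], "twist": [0, 0, 0], "jaw": 0.9}
    - {"xyz": [0.45, 0, 3.2], "twist": [0, 0, 0], "jaw": 0.9}
    - {"xyz": [0.45, 0, 4], "twist": [0, 0, 0], "jaw": 0.9}
    - {"xyz": [0.45, 0, 4.4], "twist": [0, 0, 0], "jaw": 0.9}
    - {"xyz": [0.45, 0, 4.7], "twist": [0, 0, 0], "jaw": 0.9}
    - {"xyz": [0.45, 0, 4.8], "twist": [0, 0, 0], "jaw": 0.9}
    - {"xyz": [0.45, 0, 4.8], "twist": [0, 0, 0], "jaw": 0.9}
    - {"xyz": [0.45, 0, 4.8], "twist": [0, 0, 0], "jaw": 0.9}

```text
time_s: 12.68
tool_pos: [0.5289, 0.3396, 0.4753]
tool_rot: [180.0, -0.0, 88.0]
force: [-0.7, 0.4, -4.9]
grip_width: 0.0339
grasp_force: 59.8
```

```bash
cat > fm.py <<'E'
from h import *
np.set_printoptions(precision=4,suppress=True)
F=[];Z=[]
for i in range(6): env.read_camera('wrist');o=env.get_obs();F.append(o['force']);Z.append(o['tool_pos'])
print('F',np.mean(F,0),np.std(F,0)[2],'P',np.mean(Z,0),o['tool_rot'],o['time_s'])
E
python3 fm.py
```

```text
F [-0.2083  0.1105 -4.5971] 0.270922486308324 P [0.5289 0.3395 0.4752] [179.9739  -0.0172  87.9934] 12.9833
```

servo_tool:
  plan:
    - {"xyz": [-0.05, 0, 0.1], "jaw": 0.9, "twist": [0, 0, 0]}
    - {"xyz": [-0.1, 0, 0.2], "jaw": 0.9, "twist": [0, 0, 0]}
    - {"xyz": [-0.1, 0, 0.3], "jaw": 0.9, "twist": [0, 0, 0]}
    - {"xyz": [-0.1, 0, 0.4], "jaw": 0.9, "twist": [0, 0, 0]}
    - {"xyz": [-0.1, 0, 0.5], "jaw": 0.9, "twist": [0, 0, 0]}
    - {"xyz": [-0.1, 0, 0.6], "jaw": 0.9, "twist": [0, 0, 0]}
    - {"xyz": [-0.1, 0, 0.7], "jaw": 0.9, "twist": [0, 0, 0]}
    - {"xyz": [-0.1, 0, 0.8], "jaw": 0.9, "twist": [0, 0, 0]}
    - {"xyz": [-0.1, 0, 0.9], "jaw": 0.9, "twist": [0, 0, 0]}
    - {"xyz": [-0.1, 0, 1.0], "jaw": 0.9, "twist": [0, 0, 0]}

```text
time_s: 13.82
tool_pos: [0.5288, 0.3385, 0.4646]
tool_rot: [180.0, -0.0, 88.0]
force: [0.3, -0.5, -3.9]
grip_width: 0.0339
grasp_force: 59.8
```

servo_tool:
  plan:
    - {"xyz": [0, 0, 0.1], "jaw": 0.9, "twist": [0, 0, 0]}
    - {"xyz": [0, 0, 0.2], "jaw": 0.9, "twist": [0, 0, 0]}
    - {"xyz": [0, 0, 0.3], "jaw": 0.9, "twist": [0, 0, 0]}
    - {"xyz": [0, 0, 0.4], "jaw": 0.9, "twist": [0, 0, 0]}
    - {"xyz": [0, 0, 0.5], "jaw": 0.9, "twist": [0, 0, 0]}
    - {"xyz": [0, 0, 0.6], "jaw": 0.9, "twist": [0, 0, 0]}
    - {"xyz": [0, 0, 0.7], "jaw": 0.9, "twist": [0, 0, 0]}
    - {"xyz": [0, 0, 0.8], "jaw": 0.9, "twist": [0, 0, 0]}
    - {"xyz": [0, 0, 0.9], "jaw": 0.9, "twist": [0, 0, 0]}
    - {"xyz": [0, 0, 1.0], "jaw": 0.9, "twist": [0, 0, 0]}

```text
time_s: 14.65
tool_pos: [0.5288, 0.3385, 0.4549]
tool_rot: [180.0, -0.0, 88.0]
force: [0.2, -0.4, -2.3]
grip_width: 0.0344
grasp_force: 59.7
```

```bash
python3 fm.py
```

```text
F [-0.1369 -0.069  -2.165 ] 0.49169048118215525 P [0.5288 0.3385 0.4548] [179.987   -0.0112  87.9959] 14.95
```

servo_tool:
  plan:
    - {"xyz": [0, 0, 0.1], "jaw": 0.9, "twist": [0, 0, 0]}
    - {"xyz": [0, 0, 0.2], "jaw": 0.9, "twist": [0, 0, 0]}
    - {"xyz": [0, 0, 0.3], "jaw": 0.9, "twist": [0, 0, 0]}
    - {"xyz": [0, 0, 0.4], "jaw": 0.9, "twist": [0, 0, 0]}
    - {"xyz": [0, 0, 0.5], "jaw": 0.9, "twist": [0, 0, 0]}
    - {"xyz": [0, 0, 0.6], "jaw": 0.9, "twist": [0, 0, 0]}
    - {"xyz": [0, 0, 0.7], "jaw": 0.9, "twist": [0, 0, 0]}
    - {"xyz": [0, 0, 0.8], "jaw": 0.9, "twist": [0, 0, 0]}
    - {"xyz": [0, 0, 0.85], "jaw": 0.9, "twist": [0, 0, 0]}
    - {"xyz": [0, 0, 0.85], "jaw": 0.9, "twist": [0, 0, 0]}

```text
time_s: 15.78
tool_pos: [0.5289, 0.3385, 0.4462]
tool_rot: [180.0, -0.0, 88.0]
force: [-0.5, 0.3, 0.3]
grip_width: 0.0339
grasp_force: 59.7
```

```bash
sed -i 's/range(6)/range(20)/' fm.py; python3 fm.py; python3 -c "
from h import *
snap('scene','s5');x=367;y=88
cv2.imwrite('pics/c5.png',cv2.resize(cv2.imread('pics/s5.png')[y:y+140,x:x+110],None,fx=4,fy=4,interpolation=cv2.INTER_CUBIC))
f=lambda p:((p-np.array([x,y]))*4)
a=np.linspace(0,2*np.pi,200)
for n,c,r in [('pan',(.529,.338,.118),.085),('foot',(.529,.3385,.119),.038)]:
    P=np.array([f(proj('s5',[c[0]+r*np.cos(t),c[1]+r*np.sin(t),c[2]])) for t in a]);print(n,P.min(0),P.max(0))"
```

```text
F [ 0.3377  0.1788 -0.273 ] 0.4583785513781852 P [0.5289 0.3385 0.4463] [179.9876  -0.006   87.9952] 16.7833
pan [ 83.09780365 239.49157192] [289.10727059 368.16442601]
foot [140.26974514 271.92455525] [232.34050356 329.35305914]
```

View pics/c5.png

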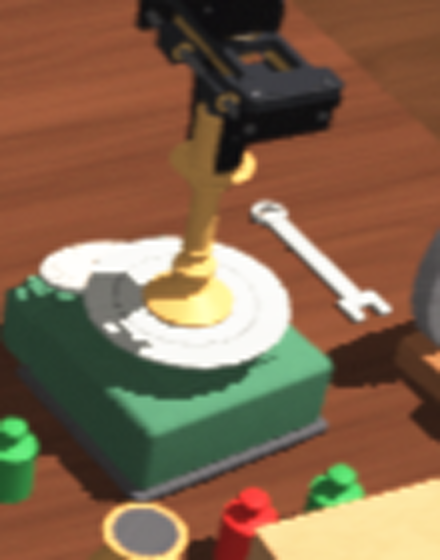

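The foot sits centred on the pan, at about (188, 300) px in the crop, and 0.3 N is left on the wrist. I'll lower 1 mm, ease the grip and open.

servo_tool:
  plan:
    - {"xyz": [0, 0, 0.05], "jaw": 0.9, "twist": [0, 0, 0]}
    - {"xyz": [0, 0, 0.1], "jaw": 0.9, "twist": [0, 0, 0]}
    - {"xyz": [0, 0, 0.1], "jaw": 0.9, "twist": [0, 0, 0]}
    - {"xyz": [0, 0, 0.1], "jaw": 0.9, "twist": [0, 0, 0]}
  newtons: 3

```text
time_s: 17.17
tool_pos: [0.529, 0.3385, 0.4453]
tool_rot: [180.0, -0.0, 88.0]
force: [1.4, -0.8, -1.1]
grip_width: 0.0353
grasp_force: 3.0
```

servo_tool:
  plan:
    - {"xyz": [0, 0, 0], "jaw": 0.55, "twist": [0, 0, 0]}
    - {"xyz": [0, 0, 0], "jaw": 0.5, "twist": [0, 0, 0]}
    - {"xyz": [0, 0, 0], "jaw": 0.45, "twist": [0, 0, 0]}
    - {"xyz": [0, 0, 0], "jaw": 0.3, "twist": [0, 0, 0]}
    - {"xyz": [0, 0, 0], "jaw": 0.1, "twist": [0, 0, 0]}
    - {"xyz": [0, 0, 0], "jaw": 0.1, "twist": [0, 0, 0]}
    - {"xyz": [0, 0, 0], "jaw": 0.1, "twist": [0, 0, 0]}
    - {"xyz": [0, 0, 0], "jaw": 0.1, "twist": [0, 0, 0]}
    - {"xyz": [0, 0, 0], "jaw": 0.1, "twist": [0, 0, 0]}
    - {"xyz": [0, 0, 0], "jaw": 0.1, "twist": [0, 0, 0]}

```text
time_s: 18.0
tool_pos: [0.5288, 0.3385, 0.4452]
tool_rot: [180.0, -0.0, 88.0]
force: [-0.5, -0.7, 0.4]
grip_width: 0.0772
grasp_force: 0.0
```

Released; now I'll retreat straight up.

servo_tool:
  plan:
    - {"xyz": [0, 0, -1], "jaw": 0.1, "twist": [0, 0, 0]}
    - {"xyz": [0, 0, -2.5], "jaw": 0.1, "twist": [0, 0, 0]}
    - {"xyz": [0, 0, -4.5], "jaw": 0.1, "twist": [0, 0, 0]}
    - {"xyz": [0, 0, -6.5], "jaw": 0.1, "twist": [0, 0, 0]}
    - {"xyz": [0, 0, -8.5], "jaw": 0.1, "twist": [0, 0, 0]}
    - {"xyz": [0, 0, -10.5], "jaw": 0.1, "twist": [0, 0, 0]}
    - {"xyz": [0, 0, -12], "jaw": 0.1, "twist": [0, 0, 0]}
    - {"xyz": [0, 0, -12], "jaw": 0.1, "twist": [0, 0, 0]}
    - {"xyz": [0, 0, -12], "jaw": 0.1, "twist": [0, 0, 0]}

```text
time_s: 18.75
tool_pos: [0.5287, 0.3387, 0.5663]
tool_rot: [179.9, -0.1, 88.0]
force: [0.3, 0.2, -0.2]
grip_width: 0.0781
grasp_force: 0.0
```

```bash
python3 -c "
from h import *
snap('scene','s6');o=env.get_obs();print(o['time_s'],o['tool_pos'],o['force'],o['grip_width'])
cv2.imwrite('pics/c6.png',cv2.resize(cv2.imread('pics/s6.png')[60:280,150:520],None,fx=2.15,fy=2.15,interpolation=cv2.INTER_CUBIC))"
```

```text
18.8 [0.52874061 0.33852958 0.56493534] [-0.98331003  0.57682195 -0.9310881 ] 0.07819068541155505
```

View pics/c6.png

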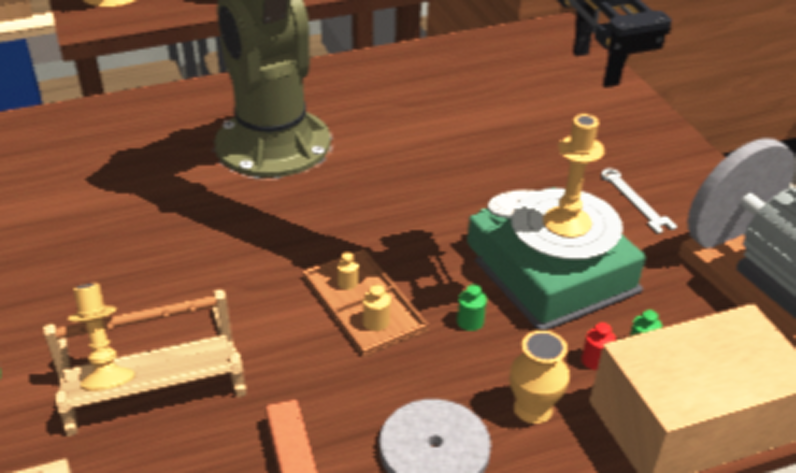

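The candlestick stands upright mid-pan at about (570, 225) px in the crop. The check weight stands in the tray's +x half at (377, 310), and the gripper is clear. I'll let everything settle for a moment, then hand in.

servo_tool:
  plan:
    - {"xyz": [0, 0, 0], "jaw": 0.1, "twist": [0, 0, 0]}
    - {"xyz": [0, 0, 0], "jaw": 0.1, "twist": [0, 0, 0]}
    - {"xyz": [0, 0, 0], "jaw": 0.1, "twist": [0, 0, 0]}
    - {"xyz": [0, 0, 0], "jaw": 0.1, "twist": [0, 0, 0]}
    - {"xyz": [0, 0, 0], "jaw": 0.1, "twist": [0, 0, 0]}
    - {"xyz": [0, 0, 0], "jaw": 0.1, "twist": [0, 0, 0]}
    - {"xyz": [0, 0, 0], "jaw": 0.1, "twist": [0, 0, 0]}
    - {"xyz": [0, 0, 0], "jaw": 0.1, "twist": [0, 0, 0]}
    - {"xyz": [0, 0, 0], "jaw": 0.1, "twist": [0, 0, 0]}
    - {"xyz": [0, 0, 0], "jaw": 0.1, "twist": [0, 0, 0]}

```text
time_s: 19.63
tool_pos: [0.5288, 0.3385, 0.5653]
tool_rot: [180.0, -0.0, 88.0]
force: [-0.4, -0.5, -0.5]
grip_width: 0.0783
grasp_force: 0.0
```

```bash
python3 -c "
from cell import env
print(env.sign_off())"
```

```text
the job is handed in; nothing more can be done
None
```

I handed the job in at about 20 s with no verdict returned: in the last picture the taller candlestick stands upright mid-pan, the check weight stands in the tray's empty half, and nothing else looks moved.

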